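# Feel along the tray carrier's lock rail and press its release catch

### The arm

A 6-joint arm with a two-finger parallel gripper is mounted at the origin on the work surface. World frame = base frame: x ahead of the robot, y to its left, z up, the work surface at z = 0. Lengths are in m, angles in rad, forces in N, time in s.
With the tool pointing down it reaches from about 0.35 to 0.725 m from the base axis. Payload 4.3 kg.
Tool frame: the origin (TCP) lies between the finger pads; the fingertips stand 17 mm ahead of it and the grasp point (between the pads) lies 2 mm behind it; z points along the fingers, y is the direction in which the jaws open and shut (so a half turn about z gives the same grasp; the last joint's range is limited). The gripper opens to 85 mm and grips with 20 to 120 N. Pads are 22 mm wide; open, the fingers measure 114 mm over their backs; the gripper's body (76 mm by 85 mm) begins 54 mm behind the grasp point. The pads swing forward as they close: fully open they stand 13 mm farther back than shut.
Start: joints at [1.046, 0.377, 0.081, 1.274, 0, 1.46], TCP at [0.232, 0.526, 0.248] pointing down, gripper open.
Joint ranges: [-2.72, 2.72], [-0.84, 1.66], [-1.02, 1.22], [-1.77, 2.12], [-1.37, 1.28], [-3.14, 3.14]. Speed limits (rad/s): [2.57, 2.57, 3.14, 3.14, 3.14, 3.14].

### API

Orientations are given as a rotation vector (axis times angle).
In Python, from workcell import env gives the robot as it stands.
- The arm moves only by the tool carry_out, never from a script. Its argument "increments" is a list of rows, each an object with "rot": the turn, a rotation vector about the tool's x, y, z in rad, a list of three; "offset": the shift along the tool's x, y, z in m, a list of three; "gripper": the finger opening in m, from 0 to 0.0854. A call has 1 to 12 rows; each row shifts and turns the commanded pose from where the row before left it, along the tool's axes as they then stand; what a row does not reach is not made up. A row lasts 1/8 s, in which the tool goes at most 62.5 mm and 10.7 degrees, less where a joint would pass 70% of its speed; a pose out of reach is approached as far as the arm can. A call with a gripper value outside its range is refused whole. The fingers move at their own pace and stop on an object; "force" is the grip in N (left out, the last holds). Time passes only in rows, so rows that do not move let the fingers close. It gives the time, the measured TCP pose, the force and the opening at its end, in the units of the state.
- env.observe(): the state, without advancing time (a new reading comes with each control period).
- env.camera(name): name is "side" or "top" or "wrist"; returns (picture, depth): 480x640x3 uint8, red, green, blue; 480x640 float32, m along the optical axis (not along the pixel's ray), 0 where there is no reading.
- env.get_calibration(name): a dict with "intrinsics" (3x3 intrinsics, pixels), "world_to_cam" (4x4, takes a point from world to camera coordinates). Camera axes: x right, y down, z forward; pixel columns grow to the right and rows downward; lengths in m; the calibration is good to about 2 mm. A picture is of the moment at which its call begins: read the wrist's pose just before it. get_calibration takes no time and is no camera call; for the wrist camera it gives the pose at the moment of the call.
- env.close_job(): hands the job in, once; it reports no verdict.
Trained networks look in the newest picture that a camera, given by its name, has taken for a name from the list of things; names that differ only in an ending like _2 or _b are one class to them, and where a whole thing is asked for, a point or a joint stands for the part that bears it (a point fixed in the world has none). Each returns a list of dicts, best first, with "p" (0 to 1); they miss things now and then, are a little off and sometimes report something else, mostly with a low value. They report only what shows in the picture. A call takes as long as a camera call.
- env.spot_in(camera, name): "point" ([x, y, z] in m, in the coordinates of the camera as it stood for that picture, good to about 4 mm: the middle of the surface that is visible of it).
- env.regions_of(camera, name): "mask" (480x640 bool, what is visible of it).
The state is a dict: "t": time; "q": joint angles; "joint_vel": joint speeds; "joint_torque": joint torques, N m; "ee_pos": TCP position; "tcp_rot": TCP orientation; "ft_force": force on the tool from outside, world axes, zero at the start; "torque": the same for the moment, N m; "finger_gap": opening from 0.0 (shut) to 1.0 (fully open).
Only numpy, scipy, OpenCV 4.12 (cv2) and the standard library are available. Lean on these libraries where they do the work, as an engineer would, in place of code of your own. Each camera call takes 0.05 s, during which the arm holds its last target. There are 200 camera calls.

### The job

Unlock the steel tray carrier so that its lid can be taken off later: set a fingertip on top of either end of the lock rail along its near edge, feel along the rail from there for the one gap in it, and press the recessed catch inside the gap fully down. Touch and press only: leave the lid lying where it is and do not disturb the cup, the ring mould or the scraper.

Things in the scene. Friction and masses are not known exactly. Their poses are not given: they have to be found in the camera images.
- carrier: Tray carrier, fixed: a low steel case 46 mm high, spanning x -90 to 120 mm and y -180 to 180 mm in its frame. Origin: centre of its underside, on the table; x points away from the robot (within its yaw), y to the left. Along its near edge, centred on x = -100 mm, stands an aluminium lock rail, 16 mm thick (18 below 60 mm height), 360 mm long (y), its flat level top 80 mm above the table.
- rail_left (a point): Centre of the top face of the rail's left (+y) end block, 160 mm from the rail's middle. Both 40 mm end blocks are solid. Somewhere in the 280 mm between them, a different place each time and not given here, is the one gap: 40 mm long (y), open to the front and back. The case behind the rail is far lower (46 mm, lid 50 mm), so fingertips may overhang there.
- rail_right (a point): Centre of the top face of the rail's right (-y) end block; 160 mm from the rail's middle, 80 mm above the table.
- catch (a joint): Travel of the release catch, m: 0 = up, 0.008 = fully down. The catch is a flat aluminium block 37 mm long and 14 mm across filling the bottom of the gap; its top is 8 mm below the rail top when up and 16 mm below when fully down. It slides straight down against about 5 N of friction and stays where it is left (no spring).
- lid: The loose steel lid lying on the case, 165 mm (x) by 330 mm (y) by 4 mm, with a dark bar handle along y whose top is 81 mm above the table, 52 mm on the far side of the carrier's middle. Origin: centre of its underside, 46 mm above the table.
- cup: Loose steel cup, 76 mm across, 85 mm high, to the left of the carrier. Origin: centre of its underside.
- mould: Loose steel ring mould, 72 mm across, 45 mm high, on the table a little in front of the rail (robot side). Origin: centre of its underside.
- scraper: Loose dough scraper lying flat to the right of the carrier: steel blade 100 by 120 mm with a round wooden handle 24 mm thick. Origin: at table height, under the blade's handle side.

How it is judged:
By the outcome, as a careful person would: the job done as asked, in the order asked, and still so for the second after the job is handed in, with the robot touching nothing.
It also fails if it takes over 58 s, if anything falls off the work surface, if the arm or the gripper's body presses on something with over 40 N, if the wrist force passes 120 N, or if a joint passes its speed limit or range.

## Working session

There is one attempt and no reset: what is moved stays moved. The work goes in short steps, Python scripts to look and compute and a tool call to move; the robot and the scene stay as the last step left them, time stands still between calls to the robot, and variables do not carry over. Pictures are saved under pics/ and viewed, about 8 in all and at most 12, crops included, and the job is handed in when it is done.

Besides the shell and the picture viewer there is one more tool, called after "Emit:" as name(argument=value, ...), one argument or row to a line, values as JSON. carry_out: Moves the arm, as the interface text tells. Its arguments: {"type":"object","properties":{"increments":{"type":"array","items":{"type":"object","properties":{"rot":{"type":"array","items":{"type":"number"}},"offset":{"type":"array","items":{"type":"number"}},"gripper":{"type":"number"}}}},"force":{"type":"number"}},"required":["increments"]}

```bash
mkdir -p pics; cat > h.py <<'E'
from workcell import env
import numpy as np, cv2
from scipy.spatial.transform import Rotation as R
def spot(cam,name):
    T=np.linalg.inv(env.get_calibration(cam)['world_to_cam'])
    return [(np.round((T@np.r_[d['point'],1])[:3],4),round(d['p'],2)) for d in env.spot_in(cam,name)[:2]]
def cloud(cam,depth):
    c=env.get_calibration(cam);K=np.array(c['intrinsics']);T=np.linalg.inv(c['world_to_cam'])
    v,u=np.indices(depth.shape)
    P=np.stack([(u-K[0,2])/K[0,0]*depth,(v-K[1,2])/K[1,1]*depth,depth],-1)
    return P@T[:3,:3].T+T[:3,3]
E
python3 - <<'E'
from h import *
s=env.observe();print({k:np.round(v,3) for k,v in s.items()})
for c in ['top','side']:
    p,d=env.camera(c);cv2.imwrite(f'pics/{c}1.png',p[:,:,::-1]);np.save(c+'_d.npy',d)
    for n in ['rail_left','rail_right','catch','lid','cup','mould','scraper']: print(c,n,spot(c,n))
E
```

```text
{'t': np.float64(0.0), 'q': array([ 1.046,  0.378,  0.08 ,  1.274, -0.   ,  1.461]), 'joint_vel': array([ 0.   , -0.002, -0.001, -0.   ,  0.001, -0.001]), 'joint_torque': array([-2.0000e-03, -4.6361e+01,  2.6987e+01,  2.1000e-02, -0.0000e+00,
       -0.0000e+00]), 'ee_pos': array([0.231, 0.526, 0.247]), 'tcp_rot': array([-6.470e-01, -3.074e+00,  3.000e-03]), 'ft_force': array([ 0.833, -0.466,  0.223]), 'torque': array([ 0.014,  0.04 , -0.029]), 'finger_gap': np.float64(0.998)}
top rail_left [(array([ 0.5671, -0.1068,  0.0426]), 0.58)]
top rail_right [(array([ 0.567 , -0.1063,  0.0492]), 0.59)]
top catch []
top lid []
top cup []
top mould [(array([ 0.4764, -0.2034,  0.0354]), 0.71)]
top scraper [(array([ 0.6114, -0.4004,  0.0137]), 0.79)]
side rail_left [(array([ 0.5796, -0.2646,  0.0467]), 0.58)]
side rail_right [(array([ 0.5785, -0.2574,  0.0466]), 0.71)]
side catch [(array([ 0.5457, -0.2243,  0.0765]), 0.67)]
side lid [(array([ 0.6607, -0.1333,  0.0502]), 0.84)]
side cup [(array([0.5411, 0.156 , 0.0558]), 0.92)]
side mould [(array([ 0.4709, -0.1983,  0.0241]), 0.86), (array([ 0.5467, -0.2272,  0.0772]), 0.34)]
side scraper [(array([ 0.6096, -0.3713,  0.0134]), 0.69)]
```

View pics/top1.png

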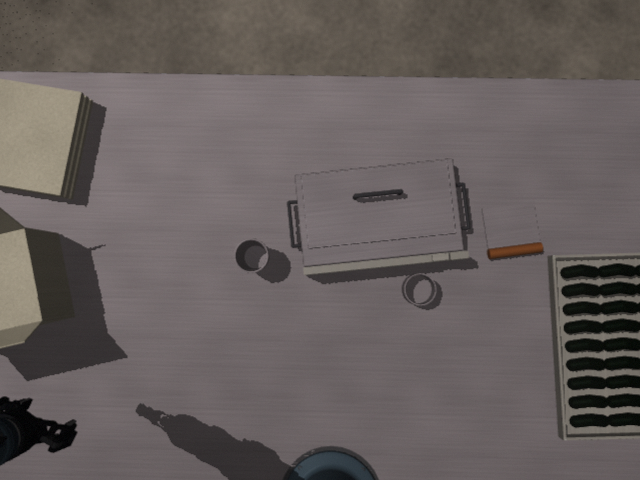

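View pics/side1.png

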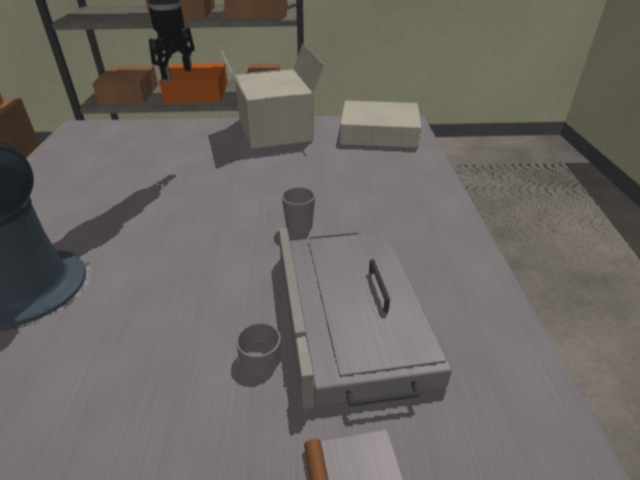

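The top view shows the rail running from (304,270) to (470,255), with a break near (432–450,256). The side view shows a break near (302,333). The mould stands in front of the rail and the cup is at the rail's left end. Next I fit the rail top from the depth.

```bash
python3 - <<'E'
from h import *
for c in ['top','side']:
    P=cloud(c,np.load(c+'_d.npy'))
    m=(P[...,2]>.074)&(P[...,2]<.087)&(P[...,0]>.45)&(P[...,0]<.62)&(P[...,1]>-.36)&(P[...,1]<.11)
    Q=P[m]
    (vx,vy,x0,y0)=cv2.fitLine(Q[:,:2].astype(np.float32),cv2.DIST_HUBER,0,.003,.001).ravel()
    d=np.array([vx,vy])*np.sign(vy); r=(Q[:,:2]-[x0,y0])
    k=abs(r@[-d[1],d[0]])<.015; Q=Q[k]; s=r[k]@d
    e=np.percentile(s,[.3,99.7]); mid=np.array([x0,y0])+d*e.mean()
    print(c,len(Q),'yaw',np.degrees(np.arctan2(-d[0],d[1])),'len',np.ptp(e),'mid',mid,'z',np.median(Q[:,2]))
    h,b=np.histogram(s-e.mean(),np.arange(-.19,.195,.01)); print(list(zip(np.round(b*1000).astype(int).tolist(),h.tolist())))
p,_=env.camera('side'); cv2.imwrite('pics/side_c.png',cv2.resize(p[210:420,230:390,::-1],None,fx=3.5,fy=2.8,interpolation=cv2.INTER_CUBIC))
s=env.observe(); print(R.from_rotvec(s['tcp_rot']).as_matrix().round(3), (env.get_calibration('wrist')['world_to_cam']))
E
```

```text
top 1112 yaw 7.0180163 len 0.3575654732745417 mid [ 0.53067223 -0.11021445] z 0.07990728651259227
[(-190, 2), (-180, 30), (-170, 34), (-160, 34), (-150, 38), (-140, 8), (-130, 9), (-120, 5), (-110, 2), (-100, 36), (-90, 31), (-80, 35), (-70, 35), (-60, 33), (-50, 33), (-40, 37), (-30, 34), (-20, 33), (-10, 34), (0, 32), (10, 36), (20, 33), (30, 35), (40, 36), (50, 33), (60, 35), (70, 34), (80, 32), (90, 35), (100, 31), (110, 38), (120, 30), (130, 36), (140, 31), (150, 35), (160, 34), (170, 33), (180, 0)]
side 1305 yaw 7.051252 len 0.3584505526347266 mid [ 0.52878572 -0.10953524] z 0.07958333404780715
[(-190, 0), (-180, 84), (-170, 69), (-160, 65), (-150, 60), (-140, 7), (-130, 0), (-120, 0), (-110, 1), (-100, 66), (-90, 55), (-80, 51), (-70, 45), (-60, 45), (-50, 48), (-40, 41), (-30, 44), (-20, 38), (-10, 36), (0, 41), (10, 40), (20, 33), (30, 36), (40, 34), (50, 32), (60, 33), (70, 31), (80, 29), (90, 29), (100, 32), (110, 25), (120, 26), (130, 29), (140, 22), (150, 27), (160, 25), (170, 25), (180, 1)]
[[-0.915  0.403  0.   ]
 [ 0.403  0.915  0.   ]
 [-0.     0.    -1.   ]] [[ 4.03152985e-01  9.15132554e-01 -2.82253464e-04 -5.74284868e-01]
 [ 8.81411003e-01 -3.88214283e-01  2.69080497e-01 -3.60288587e-02]
 [ 2.46134748e-01 -1.08729387e-01 -9.63117649e-01  3.78323571e-01]
 [ 0.00000000e+00  0.00000000e+00  0.00000000e+00  1.00000000e+00]]
```

View pics/side_c.png

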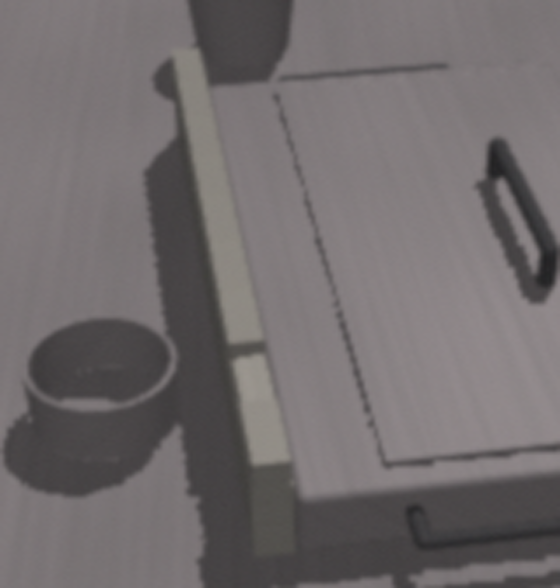

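Both cameras agree: the rail's yaw is 7.0° and its middle is at about (0.530,-0.110). The gap spans -140 to -100 mm along it, centred near -120, right beside the right end block. The crop shows the same gap near (245,350) and the loose things clear of the rail. I turn the tool so its x runs along the rail, shut the fingers and go above the right end block.

Emit:
carry_out(
  increments=[
    {"rot": [0, 0, 0.172], "gripper": 0},
    {"rot": [0, 0, 0.172], "gripper": 0},
    {"rot": [0, 0, 0.172], "gripper": 0},
    {"rot": [0, 0, 0.172], "gripper": 0},
    {"rot": [0, 0, 0.172], "gripper": 0},
    {"rot": [0, 0, 0.172], "gripper": 0},
    {"offset": [-0.059, 0.0155, 0]},
    {"offset": [-0.059, 0.0155, 0]},
    {"offset": [-0.059, 0.0155, 0]},
    {"offset": [-0.059, 0.0155, 0]},
    {"offset": [-0.059, 0.0155, 0]},
    {"offset": [-0.059, 0.0155, 0]},
  ],
  force=60,
)

```text
invalid input
```

Emit:
carry_out(
  increments=[
    {"offset": [-0.059, 0.0155, 0]},
    {"offset": [-0.059, 0.0155, 0]},
    {"offset": [-0.059, 0.0155, 0]},
    {"offset": [-0.059, 0.0155, 0]},
    {"offset": [-0.059, 0.0155, 0]},
    {"offset": [-0.059, 0.0155, 0]},
    {"offset": [-0.059, 0.0155, 0]},
    {"offset": [-0.059, 0.0155, 0]},
    {"offset": [0, 0, 0]},
    {"offset": [0, 0, 0]},
  ],
)

```text
invalid input
```

```bash
cat >> h.py <<'E'
MID=np.array([.5297,-.1100]);D=np.array([-.1222,.9925]);N=np.array([.9925,.1222])
def st():
    s=env.observe();r=np.array(s['ee_pos'])[:2]-MID;M=R.from_rotvec(s['tcp_rot']).as_matrix()
    print('t',round(s['t'],2),'s %.1f n %.1f tipz %.1f mm'%(r@D*1e3,r@N*1e3,s['ee_pos'][2]*1e3-17),'F',np.round(s['ft_force'],1),'xang %.2f'%np.degrees(np.arctan2(M[1,0],M[0,0])),'tilt',M[:,2].round(3),'gap',round(float(s['finger_gap']),2),'q',np.round(s['q'],2))
E
python3 - <<'E'
from h import *
st()
p,d=env.camera('wrist');cv2.imwrite('pics/w1.png',p[:,:,::-1]);P=cloud('wrist',d)
m=(abs(P[...,2]-.08)<.006)&(abs((P[...,:2]-MID)@N)<.015);Q=P[m];s=(Q[:,:2]-MID)@D
print(len(Q),np.median((Q[:,:2]-MID)@N),np.median(Q[:,2]))
h,b=np.histogram(s,np.arange(-.19,.1,.005)); print(list(zip(np.round(b*1000).astype(int).tolist(),h.tolist())))
E
```

```text
t 0.85 s 667.9 n -218.0 tipz 231.3 mm F [0.2 0.2 0.3] xang 156.24 tilt [ 0.  0. -1.] gap 1.0 q [ 1.05  0.38  0.08  1.27 -0.    1.46]
0 nan nan
[(-190, 0), (-185, 0), (-180, 0), (-175, 0), (-170, 0), (-165, 0), (-160, 0), (-155, 0), (-150, 0), (-145, 0), (-140, 0), (-135, 0), (-130, 0), (-125, 0), (-120, 0), (-115, 0), (-110, 0), (-105, 0), (-100, 0), (-95, 0), (-90, 0), (-85, 0), (-80, 0), (-75, 0), (-70, 0), (-65, 0), (-60, 0), (-55, 0), (-50, 0), (-45, 0), (-40, 0), (-35, 0), (-30, 0), (-25, 0), (-20, 0), (-15, 0), (-10, 0), (-5, 0), (0, 0), (5, 0), (10, 0), (15, 0), (20, 0), (25, 0), (30, 0), (35, 0), (40, 0), (45, 0), (50, 0), (55, 0), (60, 0), (65, 0), (70, 0), (75, 0), (80, 0), (85, 0), (90, 0), (95, 0)]
  return _methods._mean(a, axis=axis, dtype=dtype,
  ret = ret.dtype.type(ret / rcount)
```

View pics/w1.png

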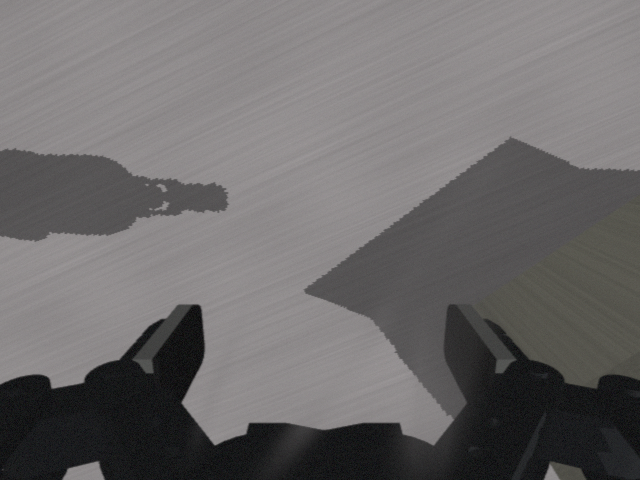

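The call was refused and nothing moved; this picture shows only the start, with the open fingers over the table. I retry with all three keys in every row.

Emit:
carry_out(
  increments=[
    {"rot": [0, 0, 0.172], "offset": [0, 0, 0], "gripper": 0},
    {"rot": [0, 0, 0.172], "offset": [0, 0, 0], "gripper": 0},
    {"rot": [0, 0, 0.172], "offset": [0, 0, 0], "gripper": 0},
    {"rot": [0, 0, 0.172], "offset": [0, 0, 0], "gripper": 0},
    {"rot": [0, 0, 0.172], "offset": [0, 0, 0], "gripper": 0},
    {"rot": [0, 0, 0.172], "offset": [0, 0, 0], "gripper": 0},
  ],
  force=60,
)

```text
t: 1.65
ee_pos: [0.2317, 0.5263, 0.2483]
tcp_rot: [2.086, 2.349, 0.0]
ft_force: [-0.6, 0.1, -0.1]
finger_gap: 0.004
```

Emit:
carry_out(
  increments=[
    {"rot": [0, 0, 0], "offset": [-0.059, 0.0155, 0], "gripper": 0},
    {"rot": [0, 0, 0], "offset": [-0.059, 0.0155, 0], "gripper": 0},
    {"rot": [0, 0, 0], "offset": [-0.059, 0.0155, 0], "gripper": 0},
    {"rot": [0, 0, 0], "offset": [-0.059, 0.0155, 0], "gripper": 0},
    {"rot": [0, 0, 0], "offset": [-0.059, 0.0155, 0], "gripper": 0},
    {"rot": [0, 0, 0], "offset": [-0.059, 0.0155, 0], "gripper": 0},
    {"rot": [0, 0, 0], "offset": [-0.059, 0.0155, 0], "gripper": 0},
    {"rot": [0, 0, 0], "offset": [-0.059, 0.0155, 0], "gripper": 0},
    {"rot": [0, 0, 0], "offset": [-0.059, 0.0155, 0], "gripper": 0},
    {"rot": [0, 0, 0], "offset": [-0.059, 0.0155, 0], "gripper": 0},
    {"rot": [0, 0, 0], "offset": [-0.059, 0.0155, 0], "gripper": 0},
    {"rot": [0, 0, 0], "offset": [-0.059, 0.0155, 0], "gripper": 0},
  ],
)

```text
t: 3.15
ee_pos: [0.5045, -0.1554, 0.2485]
tcp_rot: [2.08, 2.354, 0.001]
ft_force: [0.6, 0.3, 0.7]
finger_gap: 0.001
```

Emit:
carry_out(
  increments=[
    {"rot": [0, 0, 0], "offset": [-0.059, 0.0155, 0], "gripper": 0},
    {"rot": [0, 0, 0], "offset": [-0.059, 0.0155, 0], "gripper": 0},
    {"rot": [0, 0, 0], "offset": [0, 0, 0], "gripper": 0},
    {"rot": [0, 0, 0], "offset": [0, 0, 0], "gripper": 0},
  ],
)

```text
t: 3.65
ee_pos: [0.5489, -0.2663, 0.2479]
tcp_rot: [-2.079, -2.354, -0.0]
ft_force: [-0.0, 0.2, 0.5]
finger_gap: -0.001
```

```bash
python3 - <<'E'
from h import *
st()
p,d=env.camera('wrist');cv2.imwrite('pics/w2.png',p[:,:,::-1]);P=cloud('wrist',d)
m=(abs(P[...,2]-.08)<.006)&(abs((P[...,:2]-MID)@N)<.015);Q=P[m];s=(Q[:,:2]-MID)@D
print(len(Q),np.median((Q[:,:2]-MID)@N),np.median(Q[:,2]))
h,b=np.histogram(s,np.arange(-.19,.1,.005)); print(list(zip(np.round(b*1000).astype(int).tolist(),h.tolist())))
E
```

```text
t 3.65 s -157.5 n -0.0 tipz 230.9 mm F [-0.   0.2  0.5] xang 97.08 tilt [-0.001  0.001 -1.   ] gap -0.0 q [-0.56  0.45  0.19  1.31  0.    0.89]
4507 0.0005738997253348323 0.08031387774394055
[(-190, 0), (-185, 0), (-180, 124), (-175, 133), (-170, 136), (-165, 132), (-160, 141), (-155, 135), (-150, 149), (-145, 153), (-140, 44), (-135, 0), (-130, 0), (-125, 0), (-120, 1), (-115, 0), (-110, 2), (-105, 2), (-100, 137), (-95, 183), (-90, 160), (-85, 183), (-80, 167), (-75, 184), (-70, 190), (-65, 192), (-60, 189), (-55, 189), (-50, 195), (-45, 193), (-40, 190), (-35, 202), (-30, 200), (-25, 203), (-20, 204), (-15, 194), (-10, 0), (-5, 0), (0, 0), (5, 0), (10, 0), (15, 0), (20, 0), (25, 0), (30, 0), (35, 0), (40, 0), (45, 0), (50, 0), (55, 0), (60, 0), (65, 0), (70, 0), (75, 0), (80, 0), (85, 0), (90, 0), (95, 0)]
```

View pics/w2.png

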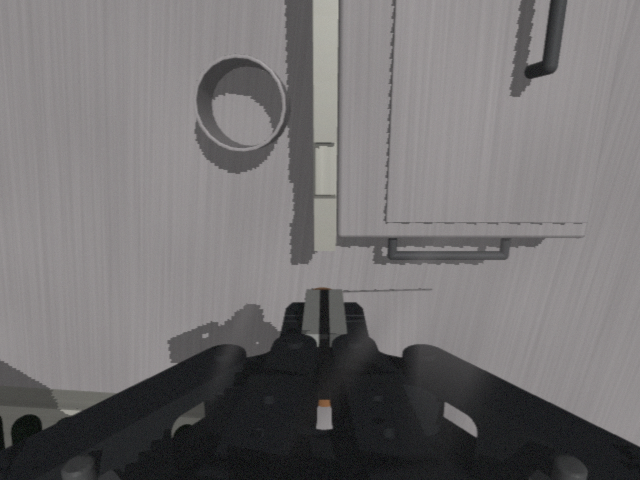

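The wrist view shows the gap at about (325,143)–(325,196), with the solid end block below it at (325,225) and the tool aligned with the rail. I go down onto the end block.

Emit:
carry_out(
  increments=[
    {"rot": [0, 0, 0], "offset": [-0.002, 0, 0.055], "gripper": 0},
    {"rot": [0, 0, 0], "offset": [0, 0, 0.055], "gripper": 0},
    {"rot": [0, 0, 0], "offset": [0, 0, 0.03], "gripper": 0},
    {"rot": [0, 0, 0], "offset": [0, 0, 0.004], "gripper": 0},
    {"rot": [0, 0, 0], "offset": [0, 0, 0], "gripper": 0},
    {"rot": [0, 0, 0], "offset": [0, 0, 0], "gripper": 0},
  ],
)

```text
t: 4.45
ee_pos: [0.5509, -0.269, 0.1067]
tcp_rot: [2.076, 2.352, 0.001]
ft_force: [-0.9, -0.5, 0.1]
finger_gap: -0.002
```

Emit:
carry_out(
  increments=[
    {"rot": [0, 0, 0], "offset": [0, 0, 0.001], "gripper": 0},
    {"rot": [0, 0, 0], "offset": [0, 0, 0.001], "gripper": 0},
    {"rot": [0, 0, 0], "offset": [0, 0, 0.001], "gripper": 0},
    {"rot": [0, 0, 0], "offset": [0, 0, 0], "gripper": 0},
  ],
)

```text
t: 4.95
ee_pos: [0.5493, -0.2685, 0.1011]
tcp_rot: [-2.079, -2.354, -0.0]
ft_force: [-0.3, 0.2, 0.5]
finger_gap: -0.002
```

Emit:
carry_out(
  increments=[
    {"rot": [0, 0, 0], "offset": [0, 0, 0.001], "gripper": 0},
    {"rot": [0, 0, 0], "offset": [0, 0, 0.001], "gripper": 0},
    {"rot": [0, 0, 0], "offset": [0, 0, 0.001], "gripper": 0},
    {"rot": [0, 0, 0], "offset": [0, 0, 0], "gripper": 0},
  ],
)

```text
t: 5.45
ee_pos: [0.5494, -0.2684, 0.0981]
tcp_rot: [-2.079, -2.355, -0.0]
ft_force: [0.1, -0.0, 0.0]
finger_gap: 0.001
```

Emit:
carry_out(
  increments=[
    {"rot": [0, 0, 0], "offset": [0, 0, 0.001], "gripper": 0},
    {"rot": [0, 0, 0], "offset": [0, 0, 0], "gripper": 0},
  ],
)

```text
t: 5.7
ee_pos: [0.5495, -0.2685, 0.0972]
tcp_rot: [-2.079, -2.355, -0.0]
ft_force: [-0.4, -0.2, 0.3]
finger_gap: -0.001
```

Emit:
carry_out(
  increments=[
    {"rot": [0, 0, 0], "offset": [0, 0, 0.0005], "gripper": 0},
    {"rot": [0, 0, 0], "offset": [0, 0, 0], "gripper": 0},
  ],
)

```text
t: 5.95
ee_pos: [0.5495, -0.2685, 0.0971]
tcp_rot: [2.079, 2.355, 0.0]
ft_force: [-0.6, 1.4, 2.8]
finger_gap: -0.003
```

Emit:
carry_out(
  increments=[
    {"rot": [0, 0, 0], "offset": [0, 0, 0.0005], "gripper": 0},
    {"rot": [0, 0, 0], "offset": [0, 0, 0], "gripper": 0},
  ],
)

```text
t: 6.2
ee_pos: [0.5495, -0.2685, 0.0971]
tcp_rot: [2.079, 2.355, 0.0]
ft_force: [-1.5, 1.0, 6.0]
finger_gap: 0.001
```

Contact with the end block is at tip height 80 mm, with 6 N. Now I slide left in light contact.

Emit:
carry_out(
  increments=[
    {"rot": [0, 0, 0], "offset": [0.003, 0, 0], "gripper": 0},
    {"rot": [0, 0, 0], "offset": [0.003, 0, 0], "gripper": 0},
    {"rot": [0, 0, 0], "offset": [0.003, 0, 0], "gripper": 0},
    {"rot": [0, 0, 0], "offset": [0.003, 0, 0], "gripper": 0},
    {"rot": [0, 0, 0], "offset": [0.003, 0, 0], "gripper": 0},
  ],
)

```text
t: 6.82
ee_pos: [0.5485, -0.2545, 0.0971]
tcp_rot: [2.078, 2.352, -0.0]
ft_force: [0.5, -4.7, 5.1]
finger_gap: 0.0
```

Emit:
carry_out(
  increments=[
    {"rot": [0, 0, 0], "offset": [0.003, 0, 0], "gripper": 0},
    {"rot": [0, 0, 0], "offset": [0.003, 0, 0], "gripper": 0},
    {"rot": [0, 0, 0], "offset": [0.003, 0, 0], "gripper": 0},
  ],
)

```text
t: 7.2
ee_pos: [0.5474, -0.2455, 0.097]
tcp_rot: [2.078, 2.353, -0.0]
ft_force: [0.1, -3.6, 4.7]
finger_gap: 0.002
```

Emit:
carry_out(
  increments=[
    {"rot": [0, 0, 0], "offset": [0.003, 0, 0], "gripper": 0},
    {"rot": [0, 0, 0], "offset": [0.001, 0, 0], "gripper": 0},
  ],
)

```text
t: 7.45
ee_pos: [0.5468, -0.2413, 0.0969]
tcp_rot: [2.078, 2.353, -0.0]
ft_force: [0.6, -3.7, 4.1]
finger_gap: 0.001
```

Emit:
carry_out(
  increments=[
    {"rot": [0, 0, 0], "offset": [0.002, 0, 0], "gripper": 0},
    {"rot": [0, 0, 0], "offset": [0.001, 0, 0], "gripper": 0},
  ],
)

```text
t: 7.7
ee_pos: [0.5444, -0.2361, 0.0951]
tcp_rot: [-2.076, -2.352, -0.001]
ft_force: [-0.1, 0.5, -0.9]
finger_gap: 0.0
```

Emit:
carry_out(
  increments=[
    {"rot": [0, 0, 0], "offset": [0.002, 0, 0], "gripper": 0},
    {"rot": [0, 0, 0], "offset": [0.001, 0, 0], "gripper": 0},
  ],
)

```text
t: 7.95
ee_pos: [0.5447, -0.234, 0.0956]
tcp_rot: [-2.078, -2.354, -0.0]
ft_force: [-0.9, 0.2, -0.1]
finger_gap: -0.001
```

Emit:
carry_out(
  increments=[
    {"rot": [0, 0, 0], "offset": [0.002, 0, 0], "gripper": 0},
    {"rot": [0, 0, 0], "offset": [0.001, 0, 0], "gripper": 0},
  ],
)

```text
t: 8.2
ee_pos: [0.5448, -0.2316, 0.0962]
tcp_rot: [-2.079, -2.355, -0.0]
ft_force: [0.9, -1.0, -0.6]
finger_gap: -0.003
```

```bash
python3 -c "
from h import *
st()"
```

```text
t 8.2 s -122.5 n 0.2 tipz 79.2 mm F [ 0.9 -1.  -0.6] xang 97.11 tilt [-0.  0. -1.] gap -0.0 q [-0.51  0.5  -0.14  0.93  0.    0.94]
```

The finger dropped off the block at about s = -128 mm, as expected, and the force went to zero. I move 3 mm on to the gap's centre and go down to the catch.

Emit:
carry_out(
  increments=[
    {"rot": [0, 0, 0], "offset": [0.003, 0, 0], "gripper": 0},
    {"rot": [0, 0, 0], "offset": [0, 0, 0.002], "gripper": 0},
    {"rot": [0, 0, 0], "offset": [0, 0, 0.002], "gripper": 0},
    {"rot": [0, 0, 0], "offset": [0, 0, 0.001], "gripper": 0},
    {"rot": [0, 0, 0], "offset": [0, 0, 0.001], "gripper": 0},
    {"rot": [0, 0, 0], "offset": [0, 0, 0.001], "gripper": 0},
    {"rot": [0, 0, 0], "offset": [0, 0, 0.001], "gripper": 0},
    {"rot": [0, 0, 0], "offset": [0, 0, 0], "gripper": 0},
  ],
)

```text
t: 9.2
ee_pos: [0.5446, -0.2289, 0.0887]
tcp_rot: [2.079, 2.355, 0.0]
ft_force: [-1.6, 1.3, 3.5]
finger_gap: -0.001
```

Emit:
carry_out(
  increments=[
    {"rot": [0, 0, 0], "offset": [0, 0, 0.001], "gripper": 0},
    {"rot": [0, 0, 0], "offset": [0, 0, 0.001], "gripper": 0},
    {"rot": [0, 0, 0], "offset": [0, 0, 0.001], "gripper": 0},
    {"rot": [0, 0, 0], "offset": [0, 0, 0.001], "gripper": 0},
    {"rot": [0, 0, 0], "offset": [0, 0, 0], "gripper": 0},
  ],
)

```text
t: 9.82
ee_pos: [0.5446, -0.2289, 0.0841]
tcp_rot: [-2.08, -2.355, -0.0]
ft_force: [-0.3, -0.0, 3.5]
finger_gap: 0.001
```

Emit:
carry_out(
  increments=[
    {"rot": [0, 0, 0], "offset": [0, 0, 0.001], "gripper": 0},
    {"rot": [0, 0, 0], "offset": [0, 0, 0.001], "gripper": 0},
    {"rot": [0, 0, 0], "offset": [0, 0, 0.001], "gripper": 0},
    {"rot": [0, 0, 0], "offset": [0, 0, 0.001], "gripper": 0},
    {"rot": [0, 0, 0], "offset": [0, 0, 0], "gripper": 0},
  ],
)

```text
t: 10.45
ee_pos: [0.5446, -0.2289, 0.081]
tcp_rot: [2.079, 2.354, 0.0]
ft_force: [-2.7, 1.1, 9.3]
finger_gap: 0.003
```

Emit:
carry_out(
  increments=[
    {"rot": [0, 0, 0], "offset": [0, 0, 0.001], "gripper": 0},
    {"rot": [0, 0, 0], "offset": [0, 0, 0], "gripper": 0},
  ],
)

```text
t: 10.7
ee_pos: [0.5447, -0.2289, 0.081]
tcp_rot: [2.079, 2.354, 0.0]
ft_force: [-5.2, 2.0, 15.3]
finger_gap: -0.002
```

It bottomed out 16.1 mm below the rail top with the force rising to 15 N. I raise the tool straight up and check.

Emit:
carry_out(
  increments=[
    {"rot": [0, 0, 0], "offset": [0, 0, -0.004], "gripper": 0},
    {"rot": [0, 0, 0], "offset": [0, 0, -0.02], "gripper": 0},
    {"rot": [0, 0, 0], "offset": [0, 0, -0.05], "gripper": 0},
    {"rot": [0, 0, 0], "offset": [0, 0, -0.05], "gripper": 0},
    {"rot": [0, 0, 0], "offset": [-0.04, 0, -0.04], "gripper": 0},
    {"rot": [0, 0, 0], "offset": [0, 0, 0], "gripper": 0},
    {"rot": [0, 0, 0], "offset": [0, 0, 0], "gripper": 0},
  ],
)

```text
t: 11.58
ee_pos: [0.5491, -0.2681, 0.2418]
tcp_rot: [-2.078, -2.353, -0.0]
ft_force: [-0.1, 0.5, 0.1]
finger_gap: 0.003
```

```bash
python3 - <<'E'
from h import *
st()
p,d=env.camera('wrist');cv2.imwrite('pics/w3.png',p[:,:,::-1]);P=cloud('wrist',d)
L=(P[...,:2]-MID);s=L@D;n=L@N
m=(abs(n-.0005)<.005)&(s>-.133)&(s<-.106)&(P[...,2]>.04);print('catch z',m.sum(),np.percentile(P[m][:,2],[10,50,90]))
m=(abs(n-.0005)<.005)&(s>-.09)&(s<-.04);print('rail z',np.median(P[m][:,2]))
for c in ['top','side']:
    env.camera(c)
    for k in ['mould','lid','scraper','cup']: print(c,k,spot(c,k))
E
```

```text
t 11.57 s -159.3 n -0.1 tipz 224.8 mm F [-0.1  0.5  0.1] xang 97.09 tilt [-0.001  0.002 -1.   ] gap 0.0 q [-0.56  0.46  0.19  1.3   0.    0.89]
catch z 482 [0.06250653 0.06341264 0.06434333]
rail z 0.07939659548197711
top mould [(array([ 0.4794, -0.2003,  0.0375]), 0.82)]
top lid [(array([ 0.656 , -0.0932,  0.0537]), 0.91)]
top scraper [(array([ 0.6528, -0.3864,  0.0128]), 0.72)]
top cup [(array([0.5421, 0.1883, 0.024 ]), 0.67), (array([ 0.659 , -0.0954,  0.0536]), 0.51)]
side mould [(array([ 0.4733, -0.201 ,  0.0239]), 0.56)]
side lid [(array([ 0.6672, -0.1412,  0.0524]), 0.76)]
side scraper [(array([ 0.6101, -0.3715,  0.0112]), 0.95)]
side cup [(array([ 0.5925, -0.2659,  0.043 ]), 0.43)]
```

View pics/w3.png

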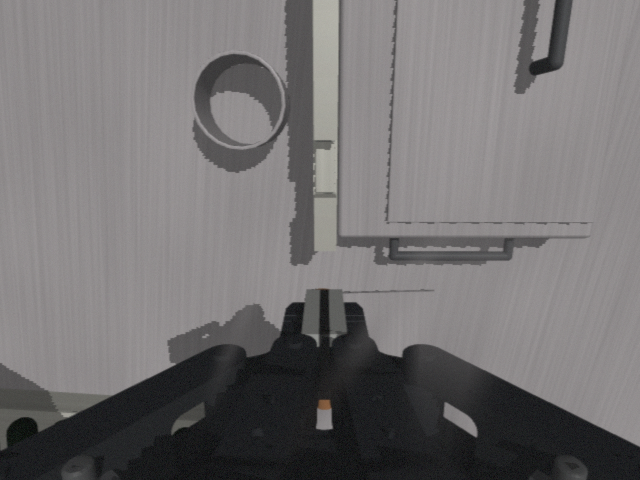

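The catch top is 16.0 mm below the rail top, so it is fully down. The view shows the catch sunk at (325,168), with the mould (240,100), lid and scraper where they were.

```bash
python3 -c "
from workcell import env
print(env.close_job())"
```

```text
the job is handed in; nothing more can be done
None
```

The catch is pressed fully down, and I handed the job in at about 12 s of the 58 s. I set the shut fingertips on the right end block with about 6 N and slid left along the rail. They dropped into the gap about 120 mm right of the rail's middle, and I pressed the catch to its stop at 15 N, then lifted clear.

**Checks that passed:**
- **Catch depth:** the fingers stopped 16.1 mm below the rail top. A depth picture afterwards showed the catch 16.0 mm below, which is fully down.
- **Tool at hand-in:** it was clear of everything with no force on it. The highest reading I saw was about 16 N.
- **Mould and lid:** both sit where they were in the wrist pictures taken before and after.

**Checks that disagreed or fell short:**
- **Network positions:** some differed between looks. The top camera put the scraper about 40 mm off its first reading, but the side camera agreed within 1 mm.
- **Cup:** its positions were unreliable: the side camera's last one was a low-confidence false hit on the carrier. I have no good before-and-after comparison for it, but the lowered arm never came within about 350 mm of it.
- **Refused calls:** my first two move calls were refused for missing keys, and nothing moved.

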